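Hold the spring jaw of the cassette clamp open at its index

ROBOT

A 6-joint arm with a two-finger parallel gripper is mounted at the origin on a cart in front of the work surface, level with it; the furniture and walls round the work are solid. World frame = base frame: x ahead of the robot, y to its left, z up, the work surface at z = 0. Lengths are in m, angles in rad, forces in N, time in s.
With the tool pointing down it reaches from about 0.325 to 0.85 m from the base axis. Payload 15.5 kg.
Tool frame: the origin (TCP) lies on the centre line of the jaws, within the pads' length; the fingertips stand 19 mm ahead of it and the grasp point (between the pads) is the TCP (arm.tip_extent is the distance from the TCP to the fingertips, in m); z points along the fingers, y is the line along which they close (so a half turn about z gives the same grasp; the last joint's range is limited). The gripper opens to 91 mm and grips with 3 to 60 N. Pads are 32 mm wide; open, the fingers measure 118 mm over their backs; the gripper's body (76 mm by 178 mm) begins 60 mm behind the grasp point.
Start: joints at [1.252, 0.494, 1.345, -0, 1.302, -0.096], TCP at [0.139, 0.609, 0.233] pointing down, gripper open.
Joint ranges: [-2.91, 2.91], [-0.82, 2.16], [0.22, 2.67], [-1.22, 4.37], [0.12, 2.79], [-3.08, 3.08]. Speed limits (rad/s): [1.89, 1.89, 2.57, 3.01, 3.01, 3.01].

INTERFACE

Orientations are given as a unit quaternion [x, y, z, w].
In Python, from rig import arm, snapshot, ticket gives the robot as it stands. The module is installed in compiled form; this text tells all that it offers.
- The arm moves only by the tool play_rows, never from a script. Its argument "series" is a list of rows, each an object of numbers: "ax", "ay", "az": the turn, a rotation vector about the tool's x, y, z in rad; "x", "y", "z": the shift along the tool's x, y, z in m; "gripper": the opening, from 0 (shut) to 1 (fully open). In form: [{"ax": .., "ay": .., "az": .., "x": .., "y": .., "z": .., "gripper": ..}, ...]. A call has 1 to 12 rows; each row shifts and turns the commanded pose from where the row before left it, along the tool's axes as they then stand; what a row does not reach is not made up. A row lasts 1/12 s, in which the tool goes at most 41.7 mm and 7.16 degrees, less where a joint would pass 70% of its speed; a pose out of reach is approached as far as the arm can. A call with a gripper value outside its range is refused whole. The fingers move at their own pace and stop on an object; the grip force is fixed at half the most. Time passes only in rows, so rows that do not move let the fingers close. It gives the time, the measured TCP pose, the force, the opening and the grip force at its end, in the units of the state.
- arm.state(): the state, without advancing time (a new reading comes with each control period).
- snapshot(name): name is "scene" or "top" or "wrist"; returns a dict with "color" (400x640x3 uint8, red, green, blue), "z_map" (400x640 float32, m along the optical axis (not along the pixel's ray), 0 where there is no reading), "intrinsics" (3x3 intrinsics, pixels), "origin" and "orientation" of the camera in the world. Camera axes: x right, y down, z forward; pixel columns grow to the right and rows downward; lengths in m; the calibration is good to about 2 mm. A picture is of the moment at which its call begins.
- ticket.job_done(): hands the job in; it is judged then, once.
The state is a dict: "time": time; "qpos": joint angles; "joint_velocities": joint speeds; "effort": joint torques, N m; "tcp_pos": TCP position; "tool_rot": TCP orientation; "ft_force": force on the tool from outside, world axes, zero at the start; "moment": the same for the moment, N m; "gripper_width": finger opening in m; "grasp_force": force on a finger pad.
Only numpy, scipy, OpenCV 4.12 (cv2) and the standard library are available. Lean on these libraries where they do the work, as an engineer would, in place of code of your own. Each camera call takes 0.05 s, during which the arm holds its last target. There are 200 camera calls.

TASK

Swing the magnifier on the cassette clamp out of the way, all the way round to its far stop on the right-hand side. Then pull the clamp's spring-loaded slide out towards you by its upright tab until its pointer fin is in line with the fin of the index rider on the rail, and keep it there so that a filter cassette can be put between the jaws: finish while still holding the slide at the mark, do not let go. Do not shift the two cassettes and the stopwatch lying beside the clamp.

Things in the scene. Friction and masses are not known exactly. Their poses are not given: they have to be found in the camera images.
- clamp_base: grey base plate of the clamp, fixed on the worktop; in its own frame x -190 to +110, y -55 to +55 mm, 12 thick, plus an ear at -y with the magnifier's post; origin on the worktop. Its x axis is the slide's line: pull along -x (towards the robot), spring closes along +x. Aluminium rails along x at y = +-41 mm, tops 30 mm up; fixed dark jaw at x 45 to 75 mm, 52 mm high.
- clamp_slide (a joint): how far the slide is pulled out, m: 0 = jaws shut (start), 0.10 = end of travel. Spring pull about 5 N at 0, growing by 0.7 N per 10 mm; it springs shut when released. The slide carries the upright tab, the pointer fin and the moving jaw (53 mm high).
- pull_tab (a point): centre of thickness and width of the slide's upright aluminium tab, 60 mm above the worktop. The tab is 10 mm thick along the slide line, 36 mm wide across it, and stands from 25 to 80 mm above the worktop. Free above the 26 mm high carriage for 75 mm behind it (towards the jaw) and in front; fins about 30 mm or more to its left.
- slide_mark (a point): pointer fin on the slide's left (+y) edge, aluminium, 5 mm thick along x, top 48 mm above the worktop; this point is mid-thickness on its outer edge, 46 mm up. The slide is right when this point has the same x, in clamp_base's frame, as index_mark.
- index_mark (a point): fin of the index rider, fixed on the left rail at a different place each time: aluminium, 5 mm thick along x, top 48 mm above the worktop, on a dark block 16 x 16 x 6 mm; this point is mid-thickness on the edge that faces the slide, 46 mm up. Axes as clamp_base.
- lens_arm (a joint): angle of the magnifier's swing arm, rad: 0 to 0.4 at the start, lens above the pull tab; grows counter-clockwise seen from above, by the robot's side of the clamp and on to the right; far stop at 2.27. It stays where it is left (friction about 0.1 N m).
- lens_grip (a point): centre of the round upright black grip pin on the swing arm, 14 mm diameter, from 124 to 166 mm above the worktop, 85 mm from the hinge axis; point on its axis, 146 mm up. The arm below is 16 mm wide, top 124 mm up; beyond it the lens ring, 84 mm outside diameter, 112 to 126 mm up, its centre 136 mm from the hinge axis.
- lens_hinge (a point): upright hinge axis of the swing arm, at the height of the arm, 119 mm above the worktop; the hub round it reaches to 140 mm.
- cassette_a: bystander: filter cassette, 40 mm across, 38 mm high, left of the clamp; origin under its centre
- cassette_b: bystander: second filter cassette, 40 mm across, 38 mm high, left of the clamp; origin under its centre
- stopwatch: bystander: stopwatch lying flat, 61 x 54 x 16 mm, right of the clamp in front; origin under its centre

How it is judged:
On the way, in this order (a step that is already met when the one before it is completed fails the run):
1. the magnifier is swung right round to its far stop, clear of the slide (value of joint lens_arm above 2.1 rad), for 0.2 s.
2. the slide, held by the fingers, stands with its pointer fin in line with the index fin (x of slide_mark in the frame of index_mark between -0.005 and 0.005 m and contact force between the fingers and clamp_slide above 2 N and value of joint lens_arm above 2.1 rad), for 0.2 s.
At the end, for the whole second after the job is handed in: the program has ended with the fingers still holding the slide (at least 2 N on it), pointer fin within 5 mm of the index fin along the slide, slide at rest, magnifier arm still within 0.17 rad of its far stop (all of step 2 and velocity of joint clamp_slide between -0.01 and 0.01 m/s); the arm keeps its last pose, push and grip.
It fails at once if a bystander (cassette or stopwatch) was shifted by more than 20 mm (distance of any of cassette_a, cassette_b, stopwatch from where it was at the start of the episode above 0.02 m).
It also fails if it takes over 48 s, if anything falls off the work surface, if the arm or the gripper's body presses on something with over 40 N, if the wrist force passes 120 N, or if a joint passes its speed limit or range.

## Working session

There is one attempt and no reset: what is moved stays moved. The work goes in short steps, Python scripts to look and compute and a tool call to move; the robot and the scene stay as the last step left them, time stands still between calls to the robot, and variables do not carry over. Pictures are saved under pics/ and viewed, at most 10 in all, crops included, and the job is handed in when it is done.

Besides the shell and the picture viewer there is one more tool, called after ">>>" as name([rows], argument=value, ...), one row to a line, values as JSON. play_rows: Moves the arm, as the interface text tells. Its arguments: {"type":"object","properties":{"series":{"type":"array","items":{"type":"object","properties":{"ax":{"type":"number"},"ay":{"type":"number"},"az":{"type":"number"},"x":{"type":"number"},"y":{"type":"number"},"z":{"type":"number"},"gripper":{"type":"number"}}}}},"required":["series"]}

```bash
mkdir -p pics; cat > h.py <<'E'
import numpy as np,cv2
from scipy.spatial.transform import Rotation as R
from rig import arm,snapshot,ticket
def cloud(s):
    K=s["intrinsics"];z=s["z_map"];v,u=np.mgrid[:z.shape[0],:z.shape[1]]
    p=np.stack([(u-K[0,2])/K[0,0]*z,(v-K[1,2])/K[1,1]*z,z],-1)
    return p@R.from_quat(s["orientation"]).as_matrix().T+s["origin"]
def save(s,n): cv2.imwrite(f"pics/{n}.png",s["color"][:,:,::-1])
E
python3 - <<'E'
from h import *
for n in("scene","top"):
    s=snapshot(n);save(s,n+"0");np.savez(n+"0.npz",**s)
    print(n,s["origin"],s["orientation"],s["intrinsics"][0])
print(arm.state())
E
```

```text
scene [ 0.1047914  -0.56223253  0.8904594 ] [ 0.88103614 -0.29115601  0.11426495 -0.35489014] [469.27806295   0.         323.32100333]
top [0.30785809 0.03044563 1.17298869] [ 0.70877569 -0.69913653  0.0644513  -0.06849208] [476.91172591   0.         317.17908256]
{'time': 0.1, 'qpos': array([ 1.25148627e+00,  4.94115147e-01,  1.34602238e+00, -4.99020693e-05,
        1.30252977e+00, -9.54632612e-02]), 'joint_velocities': array([-2.32139035e-05, -1.99048291e-03, -2.72580734e-03, -1.04479866e-03,
        1.13644657e-03, -9.66773978e-04]), 'effort': array([ 2.82522480e-03, -8.80238414e+01, -3.82542872e+01,  7.08603370e-02,
        4.84036957e-02,  3.27020996e-05]), 'tcp_pos': array([0.13863183, 0.60911502, 0.23241741]), 'tool_rot': array([ 1.11683266e-01,  9.93743709e-01, -5.30761611e-04, -8.70968017e-05]), 'ft_force': array([ 0.40471129, -0.11410046,  0.10579038]), 'moment': array([ 0.02961885,  0.02623567, -0.02081254]), 'grasp_force': 0.0, 'gripper_width': 0.09114200900406491}
```

View pics/top0.png

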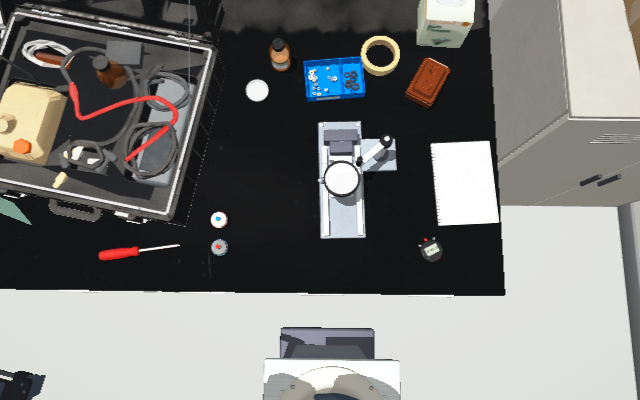

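View pics/scene0.png

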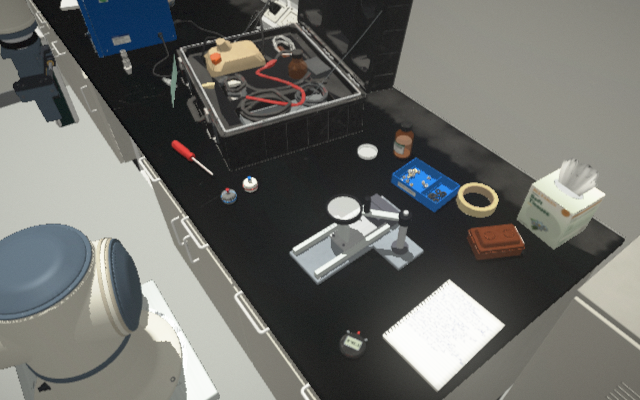

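```bash
python3 - <<'E'
from h import *
s=dict(np.load("top0.npz"));p=cloud(s)
c=s["color"][110:250,305:410][:,:,::-1]
cv2.imwrite("pics/topc.png",cv2.resize(c,None,fx=4.2,fy=4.2,interpolation=cv2.INTER_CUBIC))
s2=dict(np.load("scene0.npz"));p2=cloud(s2)
c=s2["color"][180:300,280:440][:,:,::-1]
cv2.imwrite("pics/scc.png",cv2.resize(c,None,fx=4.8,fy=4.8,interpolation=cv2.INTER_CUBIC))
# base plate: points z 8..16mm
for q in(p,p2):
    m=(abs(q[...,2]-.012)<.004)&(abs(q[...,0]-.6)<.25)&(q[...,1]<.15)&(q[...,1]>-.25)
    print(m.sum(), cv2.minAreaRect((q[m][:,:2]).astype(np.float32)))
    for z0,z1 in((.136,.145),(.155,.172),(.12,.13),(.026,.034),(.044,.055),(.075,.085)):
        m=(q[...,2]>z0)&(q[...,2]<z1)&(abs(q[...,0]-.6)<.25)&(q[...,1]<.15)&(q[...,1]>-.25)
        n,l,st,ce=cv2.connectedComponentsWithStats(m.astype(np.uint8))
        for i in range(1,n):
            if st[i,4]>3: print(z0,st[i],q[l==i].mean(0).round(4),np.ptp(q[l==i],axis=0).round(3))
E
```

```text
3020 ((0.6153420209884644, -0.08895093202590942), (0.32185259461402893, 0.46828967332839966), 89.98033142089844)
0.136 [385 136   5   5  19] [ 0.6481 -0.1177  0.1391] [0.011 0.009 0.006]
0.136 [357 164   5   2   8] [ 0.5859 -0.0546  0.1392] [0.003 0.009 0.009]
0.155 [357 156   6   7  36] [ 0.5912 -0.054   0.1638] [0.013 0.011 0.012]
0.12 [324 136  69  61 831] [ 0.5741 -0.0347  0.123 ] [0.14  0.155 0.01 ]
0.12 [390 139   3   2   4] [ 0.6485 -0.1282  0.1282] [0.003 0.005 0.004]
0.026 [409  77   7  10  18] [ 0.8354 -0.2009  0.0309] [0.027 0.016 0.007]
0.026 [306  80  11  18  31] [0.8049 0.0644 0.0297] [0.045 0.026 0.007]
0.026 [364  81   2  12  14] [ 0.8192 -0.0774  0.0299] [0.031 0.003 0.006]
0.026 [406  88  27  18  94] [ 0.793 -0.217  0.031] [0.045 0.065 0.008]
0.026 [343  92  20   3  34] [ 0.8029 -0.0472  0.0297] [0.007 0.049 0.008]
0.026 [318  94  24   4  37] [0.7972 0.0123 0.0289] [0.008 0.058 0.006]
0.026 [324 143   4   1   4] [0.6691 0.0198 0.0306] [0.002 0.008 0.005]
0.026 [353 142   3   2   4] [ 0.6712 -0.052   0.0291] [0.001 0.005 0.008]
0.026 [355 145   5  15  54] [ 0.6495 -0
[... 2591 characters left out ...]
.0248  0.0303] [0.01  0.037 0.007]
0.026 [397 243   8   5  14] [ 0.6452 -0.1223  0.0303] [0.017 0.012 0.007]
0.026 [342 244   3   3   4] [ 0.5416 -0.0412  0.0274] [0.009 0.004 0.004]
0.044 [370 194  30  20 299] [ 0.6821 -0.0125  0.0501] [0.052 0.081 0.009]
0.044 [374 218   9   5  23] [ 0.6442 -0.0418  0.0479] [0.016 0.015 0.008]
0.044 [338 227  12  11  36] [ 0.5529 -0.0257  0.0493] [0.011 0.033 0.011]
0.044 [477 227  28  18 256] [ 0.8227 -0.2307  0.0462] [0.057 0.046 0.009]
0.044 [397 238   8   5  23] [ 0.6437 -0.1223  0.0495] [0.013 0.015 0.01 ]
0.075 [344 225   6   5  19] [ 0.5552 -0.0358  0.0775] [0.011 0.011 0.005]
0.075 [399 230   8   5  21] [ 0.6438 -0.1221  0.0798] [0.012 0.012 0.009]
```

View pics/topc.png

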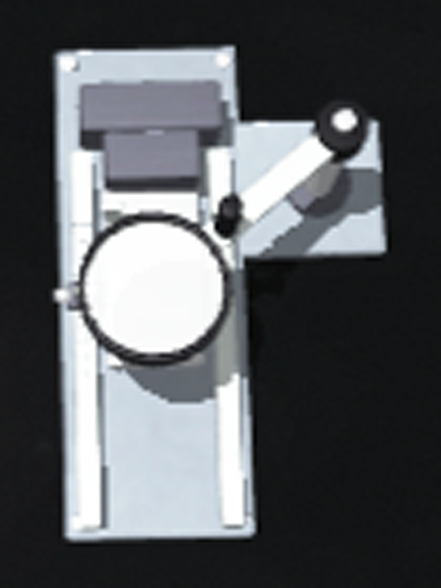

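View pics/scc.png

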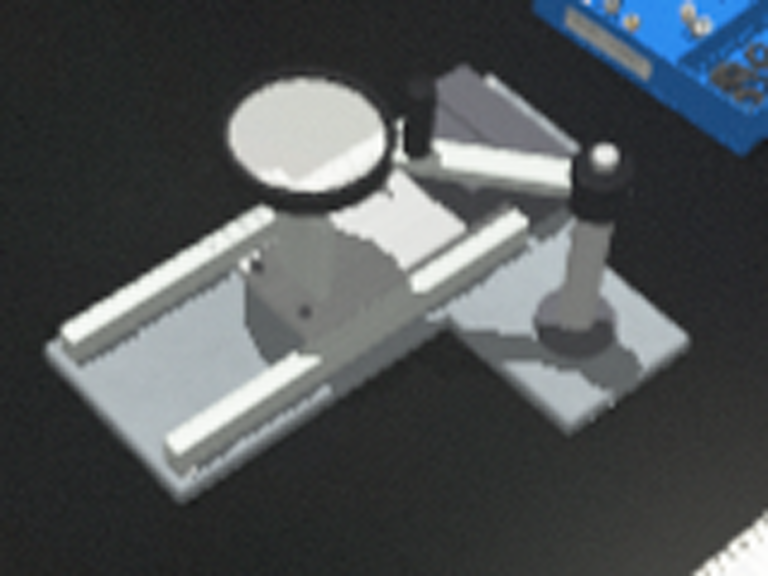

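>>> play_rows([
  {"x": -0.0245, "y": -0.0228, "gripper": 0.5},
  {"x": -0.0245, "y": -0.0228, "gripper": 0.5},
  {"x": -0.0245, "y": -0.0228, "gripper": 0.5},
  {"x": -0.0245, "y": -0.0228, "gripper": 0.5},
  {"x": -0.0245, "y": -0.0228, "gripper": 0.5},
  {"x": -0.0245, "y": -0.0228, "gripper": 0.5},
  {"x": -0.0245, "y": -0.0228, "gripper": 0.5},
  {"x": -0.0245, "y": -0.0228, "gripper": 0.5},
  {"x": -0.0245, "y": -0.0228, "gripper": 0.5},
  {"x": -0.0245, "y": -0.0228, "gripper": 0.5},
  {"x": -0.0245, "y": -0.0228, "gripper": 0.5},
  {"x": -0.0245, "y": -0.0228, "gripper": 0.5},
])

```text
invalid input
```

>>> play_rows([
  {"x": -0.0245, "y": -0.0228, "gripper": 0.5},
  {"x": -0.0245, "y": -0.0228, "gripper": 0.5},
  {"x": -0.0245, "y": -0.0228, "gripper": 0.5},
  {"x": -0.0245, "y": -0.0228, "gripper": 0.5},
  {"x": -0.0245, "y": -0.0228, "gripper": 0.5},
  {"x": -0.0245, "y": -0.0228, "gripper": 0.5},
  {"x": -0.0245, "y": -0.0228, "gripper": 0.5},
  {"x": -0.0245, "y": -0.0228, "gripper": 0.5},
  {"x": -0.0245, "y": -0.0228, "gripper": 0.5},
  {"x": -0.0245, "y": -0.0228, "gripper": 0.5},
  {"x": -0.0245, "y": -0.0228, "gripper": 0.5},
  {"x": -0.0245, "y": -0.0228, "gripper": 0.5},
])

```text
invalid input
```

>>> play_rows([
  {"az": 0.124},
  {"az": 0.124},
  {"az": 0.124},
  {"az": 0.124},
  {"az": 0.124},
  {"az": 0.124},
  {"az": 0.124},
  {"az": 0.124},
  {"az": 0.124},
  {"az": 0.124},
  {"az": 0.124},
  {"az": 0.124},
])

```text
invalid input
```

>>> play_rows([
  {"az": 0.124},
  {"az": 0.124},
  {"az": 0.124},
  {"az": 0.124},
  {"az": 0.124},
  {"az": 0.124},
  {"az": 0.124},
  {"az": 0.124},
  {"az": 0.124},
  {"az": 0.124},
  {"az": 0.124},
  {"az": 0.124},
])

```text
invalid input
```

>>> play_rows([
  {"az": 0.124},
  {"az": 0.124},
  {"az": 0.124},
  {"az": 0.124},
  {"az": 0.124},
  {"az": 0.124},
  {},
])

```text
invalid input
```

>>> play_rows([
  {"ax": 0, "ay": 0, "az": 0, "x": -0.0245, "y": -0.0228, "z": 0, "gripper": 0.5},
  {"ax": 0, "ay": 0, "az": 0, "x": -0.0245, "y": -0.0228, "z": 0, "gripper": 0.5},
  {"ax": 0, "ay": 0, "az": 0, "x": -0.0245, "y": -0.0228, "z": 0, "gripper": 0.5},
  {"ax": 0, "ay": 0, "az": 0, "x": -0.0245, "y": -0.0228, "z": 0, "gripper": 0.5},
  {"ax": 0, "ay": 0, "az": 0, "x": -0.0245, "y": -0.0228, "z": 0, "gripper": 0.5},
  {"ax": 0, "ay": 0, "az": 0, "x": -0.0245, "y": -0.0228, "z": 0, "gripper": 0.5},
  {"ax": 0, "ay": 0, "az": 0, "x": -0.0245, "y": -0.0228, "z": 0, "gripper": 0.5},
  {"ax": 0, "ay": 0, "az": 0, "x": -0.0245, "y": -0.0228, "z": 0, "gripper": 0.5},
  {"ax": 0, "ay": 0, "az": 0, "x": -0.0245, "y": -0.0228, "z": 0, "gripper": 0.5},
  {"ax": 0, "ay": 0, "az": 0, "x": -0.0245, "y": -0.0228, "z": 0, "gripper": 0.5},
  {"ax": 0, "ay": 0, "az": 0, "x": -0.0245, "y": -0.0228, "z": 0, "gripper": 0.5},
  {"ax": 0, "ay": 0, "az": 0, "x": -0.0245, "y": -0.0228, "z": 0, "gripper": 0.5},
])

```text
time: 1.1
tcp_pos: [0.3651, 0.2759, 0.2328]
tool_rot: [0.112, 0.994, -0.0, -0.0]
ft_force: [0.3, -0.2, 0.7]
gripper_width: 0.0454
grasp_force: 0.0
```

>>> play_rows([
  {"ax": 0, "ay": 0, "az": 0, "x": -0.0245, "y": -0.0228, "z": 0, "gripper": 0.5},
  {"ax": 0, "ay": 0, "az": 0, "x": -0.0245, "y": -0.0228, "z": 0, "gripper": 0.5},
  {"ax": 0, "ay": 0, "az": 0, "x": -0.0245, "y": -0.0228, "z": 0, "gripper": 0.5},
  {"ax": 0, "ay": 0, "az": 0, "x": -0.0245, "y": -0.0228, "z": 0, "gripper": 0.5},
  {"ax": 0, "ay": 0, "az": 0, "x": -0.0245, "y": -0.0228, "z": 0, "gripper": 0.5},
  {"ax": 0, "ay": 0, "az": 0, "x": -0.0245, "y": -0.0228, "z": 0, "gripper": 0.5},
  {"ax": 0, "ay": 0, "az": 0, "x": -0.0245, "y": -0.0228, "z": 0, "gripper": 0.5},
  {"ax": 0, "ay": 0, "az": 0, "x": -0.0245, "y": -0.0228, "z": 0, "gripper": 0.5},
  {"ax": 0, "ay": 0, "az": 0, "x": -0.0245, "y": -0.0228, "z": 0, "gripper": 0.5},
  {"ax": 0, "ay": 0, "az": 0, "x": -0.0245, "y": -0.0228, "z": 0, "gripper": 0.5},
  {"ax": 0, "ay": 0, "az": 0, "x": -0.0245, "y": -0.0228, "z": 0, "gripper": 0.5},
  {"ax": 0, "ay": 0, "az": 0, "x": -0.0245, "y": -0.0228, "z": 0, "gripper": 0.5},
])

```text
time: 2.1
tcp_pos: [0.5911, -0.0562, 0.2327]
tool_rot: [0.112, 0.994, 0.0, -0.0]
ft_force: [0.3, -0.1, 0.4]
gripper_width: 0.0456
grasp_force: 0.0
```

>>> play_rows([
  {"ax": 0, "ay": 0, "az": 0.124, "x": 0, "y": 0, "z": 0, "gripper": 0.5},
  {"ax": 0, "ay": 0, "az": 0.124, "x": 0, "y": 0, "z": 0, "gripper": 0.5},
  {"ax": 0, "ay": 0, "az": 0.124, "x": 0, "y": 0, "z": 0, "gripper": 0.5},
  {"ax": 0, "ay": 0, "az": 0.124, "x": 0, "y": 0, "z": 0, "gripper": 0.5},
  {"ax": 0, "ay": 0, "az": 0.124, "x": 0, "y": 0, "z": 0, "gripper": 0.5},
  {"ax": 0, "ay": 0, "az": 0.124, "x": 0, "y": 0, "z": 0, "gripper": 0.5},
  {"ax": 0, "ay": 0, "az": 0.124, "x": 0, "y": 0, "z": 0, "gripper": 0.5},
  {"ax": 0, "ay": 0, "az": 0.124, "x": 0, "y": 0, "z": 0, "gripper": 0.5},
  {"ax": 0, "ay": 0, "az": 0.124, "x": 0, "y": 0, "z": 0, "gripper": 0.5},
  {"ax": 0, "ay": 0, "az": 0.124, "x": 0, "y": 0, "z": 0, "gripper": 0.5},
  {"ax": 0, "ay": 0, "az": 0.124, "x": 0, "y": 0, "z": 0, "gripper": 0.5},
  {"ax": 0, "ay": 0, "az": 0.124, "x": 0, "y": 0, "z": 0, "gripper": 0.5},
])

```text
time: 3.1
tcp_pos: [0.5904, -0.0546, 0.2326]
tool_rot: [0.757, 0.653, -0.0, -0.0]
ft_force: [-0.1, -0.1, -0.3]
gripper_width: 0.0457
grasp_force: 0.0
```

>>> play_rows([
  {"ax": 0, "ay": 0, "az": 0.124, "x": 0, "y": 0, "z": 0, "gripper": 0.5},
  {"ax": 0, "ay": 0, "az": 0.124, "x": 0, "y": 0, "z": 0, "gripper": 0.5},
  {"ax": 0, "ay": 0, "az": 0.124, "x": 0, "y": 0, "z": 0, "gripper": 0.5},
  {"ax": 0, "ay": 0, "az": 0.124, "x": 0, "y": 0, "z": 0, "gripper": 0.5},
  {"ax": 0, "ay": 0, "az": 0.124, "x": 0, "y": 0, "z": 0, "gripper": 0.5},
  {"ax": 0, "ay": 0, "az": 0.124, "x": 0, "y": 0, "z": 0, "gripper": 0.5},
  {"ax": 0, "ay": 0, "az": 0.124, "x": 0, "y": 0, "z": 0, "gripper": 0.5},
  {"ax": 0, "ay": 0, "az": 0.124, "x": 0, "y": 0, "z": 0, "gripper": 0.5},
  {"ax": 0, "ay": 0, "az": 0.124, "x": 0, "y": 0, "z": 0, "gripper": 0.5},
  {"ax": 0, "ay": 0, "az": 0.124, "x": 0, "y": 0, "z": 0, "gripper": 0.5},
  {"ax": 0, "ay": 0, "az": 0.124, "x": 0, "y": 0, "z": 0, "gripper": 0.5},
  {"ax": 0, "ay": 0, "az": 0.124, "x": 0, "y": 0, "z": 0, "gripper": 0.5},
])

```text
time: 4.1
tcp_pos: [0.5904, -0.0546, 0.2326]
tool_rot: [0.999, -0.032, -0.0, -0.0]
ft_force: [-0.3, -0.2, -0.3]
gripper_width: 0.0459
grasp_force: 0.0
```

>>> play_rows([
  {"ax": 0, "ay": 0, "az": 0.124, "x": 0, "y": 0, "z": 0, "gripper": 0.5},
  {"ax": 0, "ay": 0, "az": 0.124, "x": 0, "y": 0, "z": 0, "gripper": 0.5},
  {"ax": 0, "ay": 0, "az": 0.124, "x": 0, "y": 0, "z": 0, "gripper": 0.5},
  {"ax": 0, "ay": 0, "az": 0.124, "x": 0, "y": 0, "z": 0, "gripper": 0.5},
  {"ax": 0, "ay": 0, "az": 0.124, "x": 0, "y": 0, "z": 0, "gripper": 0.5},
  {"ax": 0, "ay": 0, "az": 0.124, "x": 0, "y": 0, "z": 0, "gripper": 0.5},
  {"ax": 0, "ay": 0, "az": 0, "x": 0, "y": 0, "z": 0, "gripper": 0.5},
  {"ax": 0, "ay": 0, "az": 0, "x": 0, "y": 0, "z": 0, "gripper": 0.5},
])

```text
time: 4.77
tcp_pos: [0.5905, -0.0546, 0.2327]
tool_rot: [0.921, -0.389, -0.0, 0.0]
ft_force: [-0.2, -0.3, -0.1]
gripper_width: 0.0457
grasp_force: 0.0
```

```bash
python3 - <<'E'
from h import *
s=snapshot("wrist");save(s,"w1");p=cloud(s)
for n in("wrist","scene"):
    s=snapshot(n);p=cloud(s)
    for z0,z1 in((.15,.172),(.137,.15)):
        m=(p[...,2]>z0)&(p[...,2]<z1)&(np.hypot(p[...,0]-.615,p[...,1]+.09)<.06)
        k,l,st,ce=cv2.connectedComponentsWithStats(m.astype(np.uint8))
        for i in range(1,k):
            if st[i,4]>5: q=p[l==i]; print(n,z0,st[i],q.min(0).round(4),q.max(0).round(4))
a=arm.state();print(a["tcp_pos"],a["qpos"],R.from_quat(a["tool_rot"]).as_matrix().round(3))
E
```

```text
wrist 0.15 [305 200  18  21 294] [ 0.5875 -0.0596  0.1502] [ 0.6008 -0.0463  0.167 ]
wrist 0.137 [312  96  15  15 169] [ 0.6445 -0.122   0.1372] [ 0.6557 -0.1108  0.1413]
wrist 0.137 [307 196  15   8  55] [ 0.5916 -0.0596  0.1377] [ 0.601  -0.0511  0.1498]
scene 0.15 [364 196   7  10  51] [ 0.5865 -0.0622  0.1504] [ 0.6007 -0.048   0.1664]
scene 0.137 [364 203   7   6  26] [ 0.5853 -0.062   0.1377] [ 0.5987 -0.05    0.1499]
scene 0.137 [405 211   4   4  12] [ 0.6444 -0.1233  0.1371] [ 0.6525 -0.1161  0.1412]
[ 0.59053744 -0.05463236  0.23283297] [-1.92924916e-01  4.48604573e-01  1.42707804e+00  1.62104124e-05
  1.26609332e+00  2.17652464e+00] [[ 0.698 -0.716 -0.   ]
 [-0.716 -0.698  0.   ]
 [-0.     0.    -1.   ]]
```

View pics/w1.png

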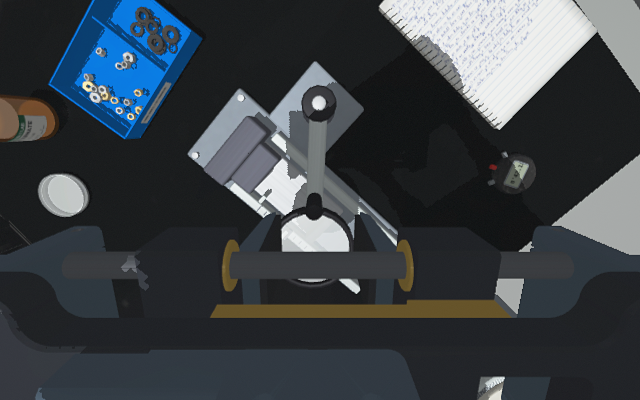

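>>> play_rows([
  {"ax": 0, "ay": 0, "az": 0, "x": 0.002, "y": 0, "z": 0.027, "gripper": 0.5},
  {"ax": 0, "ay": 0, "az": 0, "x": 0, "y": 0, "z": 0.027, "gripper": 0.5},
  {"ax": 0, "ay": 0, "az": 0, "x": 0, "y": 0, "z": 0.027, "gripper": 0.5},
  {"ax": 0, "ay": 0, "az": 0, "x": 0, "y": 0, "z": 0, "gripper": 0.3},
  {"ax": 0, "ay": 0, "az": 0, "x": 0, "y": 0, "z": 0, "gripper": 0.3},
  {"ax": 0, "ay": 0, "az": -0.12, "x": 0.0006, "y": 0.0102, "z": 0, "gripper": 0.3},
  {"ax": 0, "ay": 0, "az": -0.12, "x": 0.0006, "y": 0.0102, "z": 0, "gripper": 0.3},
  {"ax": 0, "ay": 0, "az": -0.12, "x": 0.0006, "y": 0.0102, "z": 0, "gripper": 0.3},
  {"ax": 0, "ay": 0, "az": -0.12, "x": 0.0006, "y": 0.0102, "z": 0, "gripper": 0.3},
  {"ax": 0, "ay": 0, "az": 0, "x": 0, "y": 0, "z": 0, "gripper": 0.3},
])

```text
time: 5.75
tcp_pos: [0.5708, -0.0917, 0.154]
tool_rot: [0.988, -0.157, 0.001, 0.0]
ft_force: [0.2, -1.0, 0.4]
gripper_width: 0.0274
grasp_force: 0.0
```

```bash
cat > arc.py <<'E'
from h import *
a=arm.state();t=a["tcp_pos"];M=R.from_quat(a["tool_rot"]).as_matrix()
d=t[:2]-np.array([.650,-.1165]);g=np.degrees
print(t.round(4),"r",np.hypot(*d).round(4),"arm ang",g(np.arctan2(d[1],d[0]))%360,"-x tool",g(np.arctan2(-M[1,0],-M[0,0]))%360,a["ft_force"].round(1),a["qpos"].round(2))
E
python3 arc.py
```

```text
[ 0.5708 -0.0917  0.154 ] r 0.083 arm ang 162.60909076148425 -x tool 161.9521740638726 [ 0.2 -1.   0.4] [-0.26  0.52  1.56 -0.    1.07  1.62]
```

>>> play_rows([
  {"ax": 0, "ay": 0, "az": -0.12, "x": 0.0005, "y": 0.0102, "z": 0, "gripper": 0.3},
  {"ax": 0, "ay": 0, "az": -0.12, "x": 0.0005, "y": 0.0102, "z": 0, "gripper": 0.3},
  {"ax": 0, "ay": 0, "az": -0.12, "x": 0.0005, "y": 0.0102, "z": 0, "gripper": 0.3},
  {"ax": 0, "ay": 0, "az": -0.12, "x": 0.0005, "y": 0.0102, "z": 0, "gripper": 0.3},
  {"ax": 0, "ay": 0, "az": -0.12, "x": 0.0005, "y": 0.0102, "z": 0, "gripper": 0.3},
  {"ax": 0, "ay": 0, "az": -0.12, "x": 0.0005, "y": 0.0102, "z": 0, "gripper": 0.3},
  {"ax": 0, "ay": 0, "az": -0.12, "x": 0.0005, "y": 0.0102, "z": 0, "gripper": 0.3},
  {"ax": 0, "ay": 0, "az": -0.12, "x": 0.0005, "y": 0.0102, "z": 0, "gripper": 0.3},
  {"ax": 0, "ay": 0, "az": -0.12, "x": 0.0005, "y": 0.0102, "z": 0, "gripper": 0.3},
  {"ax": 0, "ay": 0, "az": 0, "x": 0, "y": 0, "z": 0, "gripper": 0.3},
])

```text
time: 6.58
tcp_pos: [0.5903, -0.1772, 0.1535]
tool_rot: [0.929, 0.371, 0.001, 0.001]
ft_force: [-0.6, 0.7, 0.0]
gripper_width: 0.0275
grasp_force: 0.0
```

```bash
python3 arc.py
```

```text
[ 0.5903 -0.1772  0.1535] r 0.0851 arm ang 225.43676340001932 -x tool 223.54912203289433 [-0.6  0.7  0. ] [-0.39  0.56  1.46 -0.    1.11  0.42]
```

>>> play_rows([
  {"ax": 0, "ay": 0, "az": -0.08, "x": 0.0006, "y": 0.0068, "z": 0, "gripper": 0.3},
  {"ax": 0, "ay": 0, "az": -0.08, "x": 0.0006, "y": 0.0068, "z": 0, "gripper": 0.3},
  {"ax": 0, "ay": 0, "az": -0.08, "x": 0.0006, "y": 0.0068, "z": 0, "gripper": 0.3},
  {"ax": 0, "ay": 0, "az": 0, "x": 0, "y": 0, "z": 0, "gripper": 0.3},
])

```text
time: 6.92
tcp_pos: [0.6058, -0.1884, 0.1529]
tool_rot: [0.879, 0.477, 0.001, 0.001]
ft_force: [-0.7, -0.5, 0.3]
gripper_width: 0.0276
grasp_force: 0.0
```

>>> play_rows([
  {"ax": 0, "ay": 0, "az": -0.05, "x": 0.0003, "y": 0.0043, "z": 0, "gripper": 0.3},
  {"ax": 0, "ay": 0, "az": -0.05, "x": 0.0003, "y": 0.0043, "z": 0, "gripper": 0.3},
  {"ax": 0, "ay": 0, "az": 0, "x": 0, "y": 0, "z": 0, "gripper": 0.3},
])

```text
time: 7.17
tcp_pos: [0.6128, -0.192, 0.1526]
tool_rot: [0.854, 0.52, 0.0, 0.0]
ft_force: [-1.0, -0.5, 0.5]
gripper_width: 0.0272
grasp_force: 0.0
```

>>> play_rows([
  {"ax": 0, "ay": 0, "az": -0.05, "x": 0.0003, "y": 0.0043, "z": 0, "gripper": 0.3},
  {"ax": 0, "ay": 0, "az": 0, "x": 0, "y": 0, "z": 0, "gripper": 0.3},
])

```text
time: 7.33
tcp_pos: [0.6166, -0.1937, 0.1524]
tool_rot: [0.841, 0.541, 0.0, 0.0]
ft_force: [-0.2, -1.0, -1.1]
gripper_width: 0.0276
grasp_force: 0.0
```

```bash
python3 arc.py
```

```text
[ 0.6166 -0.1937  0.1524] r 0.0841 arm ang 246.57160517823257 -x tool 245.52713465091372 [-0.2 -1.  -1.1] [-0.4   0.6   1.38  0.    1.16  0.03]
```

>>> play_rows([
  {"ax": 0, "ay": 0, "az": -0.05, "x": 0.0002, "y": 0.0043, "z": 0, "gripper": 0.3},
  {"ax": 0, "ay": 0, "az": -0.05, "x": 0.0002, "y": 0.0043, "z": 0, "gripper": 0.3},
  {"ax": 0, "ay": 0, "az": 0, "x": 0, "y": 0, "z": 0, "gripper": 0.3},
])

```text
time: 7.58
tcp_pos: [0.6247, -0.1968, 0.1522]
tool_rot: [0.813, 0.583, 0.0, 0.0]
ft_force: [-0.8, -0.5, 0.5]
gripper_width: 0.0274
grasp_force: 0.0
```

>>> play_rows([
  {"ax": 0, "ay": 0, "az": -0.05, "x": 0.0002, "y": 0.0043, "z": 0, "gripper": 0.3},
  {"ax": 0, "ay": 0, "az": 0, "x": 0, "y": 0, "z": 0, "gripper": 0.3},
])

```text
time: 7.75
tcp_pos: [0.6287, -0.1979, 0.1521]
tool_rot: [0.798, 0.603, 0.0, 0.0]
ft_force: [0.4, -0.2, 0.2]
gripper_width: 0.0277
grasp_force: 0.0
```

>>> play_rows([
  {"ax": 0, "ay": 0, "az": -0.05, "x": 0.0002, "y": 0.0043, "z": 0, "gripper": 0.3},
  {"ax": 0, "ay": 0, "az": 0, "x": 0, "y": 0, "z": 0, "gripper": 0.3},
])

```text
time: 7.92
tcp_pos: [0.6314, -0.1984, 0.1518]
tool_rot: [0.782, 0.623, -0.001, -0.001]
ft_force: [-6.7, 1.7, 2.3]
gripper_width: 0.0271
grasp_force: 3.5
```

```bash
python3 arc.py
```

```text
[ 0.6314 -0.1984  0.1518] r 0.0839 arm ang 257.20194641272104 -x tool 257.0659341084071 [-6.7  1.7  2.3] [-0.39  0.63  1.34 -0.    1.18 -0.17]
```

>>> play_rows([
  {"ax": 0, "ay": 0, "az": 0, "x": 0, "y": 0, "z": 0, "gripper": 0.3},
  {"ax": 0, "ay": 0, "az": 0, "x": 0, "y": 0, "z": 0, "gripper": 0.3},
  {"ax": 0, "ay": 0, "az": 0, "x": 0, "y": -0.006, "z": 0, "gripper": 0.3},
  {"ax": 0, "ay": 0, "az": 0, "x": 0, "y": 0, "z": -0.03, "gripper": 0.3},
  {"ax": 0, "ay": 0, "az": 0, "x": 0, "y": 0, "z": -0.03, "gripper": 0.3},
  {"ax": 0, "ay": 0, "az": -0.09, "x": 0, "y": 0, "z": -0.02, "gripper": 0.5},
  {"ax": 0, "ay": 0, "az": -0.09, "x": 0, "y": 0, "z": 0, "gripper": 0.5},
  {"ax": 0, "ay": 0, "az": -0.09, "x": 0, "y": 0, "z": 0, "gripper": 0.5},
  {"ax": 0, "ay": 0, "az": 0, "x": 0, "y": 0, "z": 0, "gripper": 0.5},
])

```text
time: 8.67
tcp_pos: [0.6265, -0.1976, 0.2324]
tool_rot: [0.69, 0.724, 0.0, 0.0]
ft_force: [0.4, 0.7, -1.1]
gripper_width: 0.0454
grasp_force: 0.0
```

```bash
python3 - <<'E'
from h import *
s=snapshot("top");save(s,"t2");p=cloud(s)
s2=snapshot("scene");p2=cloud(s2)
for n,q in(("top",p),("scene",p2)):
    for z0,z1 in((.026,.034),(.04,.05),(.07,.084),(.15,.168)):
        m=(q[...,2]>z0)&(q[...,2]<z1)&(q[...,0]>.4)&(q[...,0]<.72)&(q[...,1]<.06)&(q[...,1]>-.25)
        k,l,st,ce=cv2.connectedComponentsWithStats(m.astype(np.uint8))
        for i in range(1,k):
            if st[i,4]>3: print(n,z0,st[i],q[l==i].min(0).round(4),q[l==i].max(0).round(4))
a=cv2.resize(s["color"][125:245,305:400],None,fx=4,fy=4,interpolation=cv2.INTER_CUBIC)
b=cv2.resize(s2["color"][190:290,280:380],None,fx=4,fy=4,interpolation=cv2.INTER_CUBIC)
c=np.zeros((480,790,3),np.uint8);c[:,:380]=a;c[:400,385:785]=b
cv2.imwrite("pics/c2.png",c[:,:,::-1])
E
python3 arc.py
```

```text
top 0.026 [324 143   6   2   7] [0.6672 0.0111 0.0286] [0.6698 0.0235 0.0319]
top 0.026 [355 145   6  33 136] [ 0.5831 -0.0664  0.0261] [ 0.666  -0.0537  0.0335]
top 0.026 [322 146   5  18  69] [0.6178 0.018  0.0262] [0.662  0.0285 0.0328]
top 0.026 [378 153   6   3   7] [ 0.6396 -0.1233  0.0272] [ 0.6448 -0.1108  0.0317]
top 0.026 [330 154  17  10  28] [ 0.6187 -0.0317  0.0261] [0.6408 0.0083 0.0329]
top 0.026 [347 154   4   1   4] [ 0.6404 -0.0412  0.03  ] [ 0.6416 -0.0337  0.0338]
top 0.026 [348 161   4   4   6] [ 0.617  -0.0441  0.0262] [ 0.6244 -0.0366  0.0274]
top 0.026 [335 165   4   2   4] [ 0.6111 -0.0117  0.0263] [ 0.614  -0.0044  0.0293]
top 0.04 [339 129  19  14  79] [ 0.6667 -0.0575  0.0403] [ 0.7012 -0.0131  0.05  ]
top 0.04 [324 130   4   3   6] [0.6914 0.0166 0.0456] [0.697  0.024  0.0496]
top 0.04 [328 131   4   7   9] [0.6786 0.0067 0.048 ] [0.6941 0.014  0.0499]
top 0.04 [333 130   4   2   4] [ 0.6943 -0.0056  0.0475] [0.6969 0.0018 0.0495]
top 0.04 [338 131   3   5   5] [ 0.6844 -0.0155  0.0475] [ 0.695  -0.0106  0.0493]
top 0.04 [324 133  14  10  43] [ 0.6659 -0.
[... 1544 characters left out ...]
14] [ 0.6223 -0.0013  0.0402] [0.6265 0.0122 0.0478]
scene 0.04 [337 216   3   3   8] [0.5732 0.0181 0.0417] [0.5785 0.0269 0.0475]
scene 0.04 [338 229  12  10  32] [ 0.5501 -0.0397  0.0403] [ 0.5608 -0.0073  0.0499]
scene 0.04 [397 239   8   6  23] [ 0.6398 -0.1272  0.0402] [ 0.6528 -0.1128  0.0498]
scene 0.07 [338 218  12  13  73] [ 0.5493 -0.0398  0.0701] [ 0.5623 -0.0056  0.0817]
scene 0.07 [399 230   8   6  30] [ 0.6393 -0.1277  0.07  ] [ 0.6533 -0.1127  0.082 ]
scene 0.15 [422 231   8  10  58] [ 0.6154 -0.206   0.15  ] [ 0.6311 -0.1923  0.1666]
[ 0.6264 -0.1975  0.2318] r 0.0844 arm ang 253.77829285548643 -x tool 272.38138666517057 [ 0.2 -0.5  0.1] [-0.4   0.54  1.26  0.    1.34 -0.44]
```

View pics/c2.png

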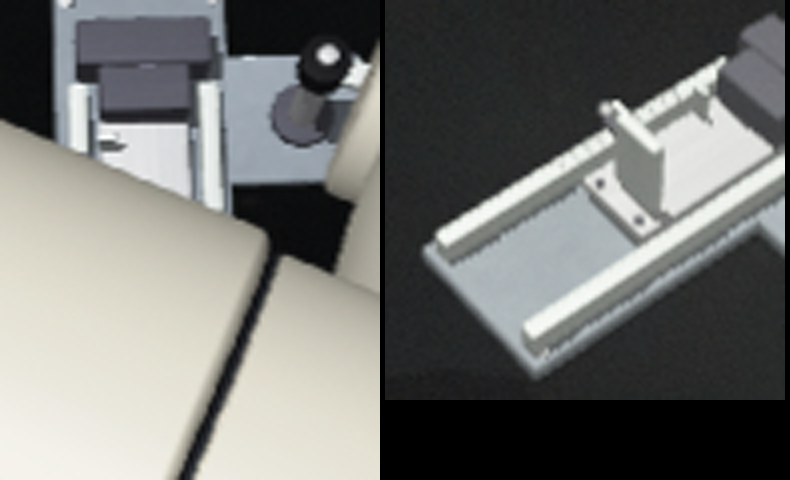

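>>> play_rows([
  {"ax": 0, "ay": 0, "az": 0, "x": 0.0296, "y": -0.0106, "z": 0, "gripper": 0.5},
  {"ax": 0, "ay": 0, "az": 0, "x": 0.0296, "y": -0.0106, "z": 0, "gripper": 0.5},
  {"ax": 0, "ay": 0, "az": 0, "x": 0.0296, "y": -0.0106, "z": 0, "gripper": 0.5},
  {"ax": 0, "ay": 0, "az": 0, "x": 0.0296, "y": -0.0106, "z": 0.02, "gripper": 0.5},
  {"ax": 0, "ay": 0, "az": 0, "x": 0.0296, "y": -0.0106, "z": 0.02, "gripper": 0.5},
  {"ax": 0, "ay": 0, "az": 0, "x": 0.0296, "y": -0.0106, "z": 0.02, "gripper": 0.5},
  {"ax": 0, "ay": 0, "az": 0, "x": 0, "y": 0, "z": 0.02, "gripper": 0.5},
  {"ax": 0, "ay": 0, "az": 0, "x": 0, "y": 0, "z": 0.01, "gripper": 0.5},
  {"ax": 0, "ay": 0, "az": 0, "x": 0, "y": 0, "z": 0, "gripper": 0.5},
])

```text
time: 9.52
tcp_pos: [0.554, -0.0232, 0.1401]
tool_rot: [0.691, 0.723, -0.001, -0.001]
ft_force: [-0.0, -0.9, -0.0]
gripper_width: 0.0454
grasp_force: 0.0
```

```bash
cat > m.py <<'E'
from h import *
import sys
s=snapshot("wrist");save(s,sys.argv[1]);q=cloud(s)
for z0,z1 in((.035,.05),(.07,.084)):
    m=(q[...,2]>z0)&(q[...,2]<z1)&(q[...,0]>.4)&(q[...,0]<.66)&(q[...,1]<.05)&(q[...,1]>-.08)
    k,l,st,ce=cv2.connectedComponentsWithStats(m.astype(np.uint8))
    for i in range(1,k):
        if st[i,4]>8: print(z0,st[i],q[l==i].min(0).round(4),q[l==i].max(0).round(4),np.median(q[l==i],0).round(4))
a=arm.state();print(a["tcp_pos"],a["ft_force"],R.from_quat(a["tool_rot"]).as_matrix().round(3))
E
python3 m.py w3
```

```text
0.035 [337 137  18  29 376] [0.5687 0.0152 0.035 ] [0.5846 0.0384 0.0496] [0.5758 0.0253 0.0367]
0.035 [397 170  10  15 124] [0.6233 0.0008 0.0355] [0.6287 0.0118 0.0492] [0.6247 0.0069 0.047 ]
0.035 [411 172  33  56 402] [ 0.6408 -0.0418  0.035 ] [0.6597 0.0121 0.05  ] [ 0.6422 -0.009   0.0433]
0.035 [316 181  12   7  36] [ 0.5517 -0.0049  0.0354] [ 0.5616 -0.0016  0.0484] [ 0.556  -0.002   0.0434]
0.07 [316 190  13  46 566] [ 0.5519 -0.0369  0.0705] [ 0.5623 -0.0016  0.0815] [ 0.5571 -0.0175  0.0792]
[ 0.55489503 -0.02376222  0.14141326] [-0.85730937 -0.425454    0.38879174] [[-0.044  0.999 -0.001]
 [ 0.999  0.044  0.   ]
 [ 0.    -0.001 -1.   ]]
```

View pics/w3.png

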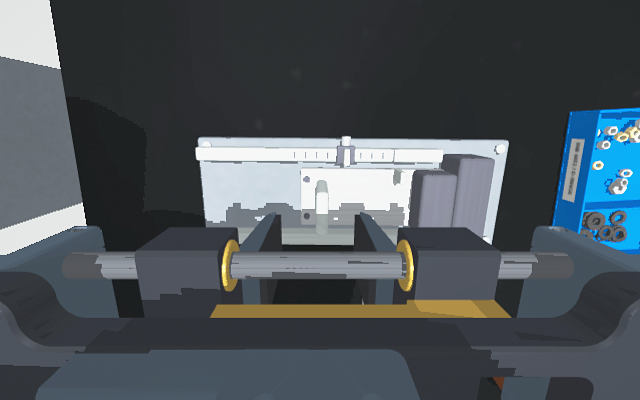

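>>> play_rows([
  {"ax": 0, "ay": 0, "az": 0, "x": 0.004, "y": 0.002, "z": 0.02, "gripper": 0.5},
  {"ax": 0, "ay": 0, "az": 0, "x": 0, "y": 0, "z": 0.02, "gripper": 0.5},
  {"ax": 0, "ay": 0, "az": 0, "x": 0, "y": 0, "z": 0.02, "gripper": 0.5},
  {"ax": 0, "ay": 0, "az": 0, "x": 0, "y": 0, "z": 0.014, "gripper": 0.5},
  {"ax": 0, "ay": 0, "az": 0, "x": 0, "y": 0, "z": 0, "gripper": 0.05},
  {"ax": 0, "ay": 0, "az": 0, "x": 0, "y": 0, "z": 0, "gripper": 0},
  {"ax": 0, "ay": 0, "az": 0, "x": 0, "y": 0, "z": 0, "gripper": 0},
  {"ax": 0, "ay": 0, "az": 0, "x": 0, "y": 0, "z": 0, "gripper": 0},
  {"ax": 0, "ay": 0, "az": 0, "x": 0, "y": 0, "z": 0, "gripper": 0},
])

```text
time: 10.32
tcp_pos: [0.5575, -0.0195, 0.069]
tool_rot: [0.69, 0.723, 0.001, 0.001]
ft_force: [0.5, -0.5, 0.8]
gripper_width: 0.0153
grasp_force: 0.0
```

>>> play_rows([
  {"ax": 0, "ay": 0, "az": 0, "x": 0, "y": 0, "z": 0, "gripper": 0},
  {"ax": 0, "ay": 0, "az": 0, "x": 0, "y": 0, "z": 0, "gripper": 0},
  {"ax": 0, "ay": 0, "az": 0, "x": 0, "y": 0, "z": 0, "gripper": 0},
])

```text
time: 10.57
tcp_pos: [0.557, -0.0194, 0.0688]
tool_rot: [0.691, 0.723, 0.0, 0.0]
ft_force: [-3.1, -1.7, 9.3]
gripper_width: 0.0096
grasp_force: 30.0
```

Gripped. Pull about 40 mm, then look.

>>> play_rows([
  {"ax": 0, "ay": 0, "az": 0, "x": 0, "y": -0.005, "z": 0, "gripper": 0},
  {"ax": 0, "ay": 0, "az": 0, "x": 0, "y": -0.006, "z": 0, "gripper": 0},
  {"ax": 0, "ay": 0, "az": 0, "x": 0, "y": -0.006, "z": 0, "gripper": 0},
  {"ax": 0, "ay": 0, "az": 0, "x": 0, "y": -0.006, "z": 0, "gripper": 0},
  {"ax": 0, "ay": 0, "az": 0, "x": 0, "y": -0.006, "z": 0, "gripper": 0},
  {"ax": 0, "ay": 0, "az": 0, "x": 0, "y": -0.006, "z": 0, "gripper": 0},
  {"ax": 0, "ay": 0, "az": 0, "x": 0, "y": -0.005, "z": 0, "gripper": 0},
  {"ax": 0, "ay": 0, "az": 0, "x": 0, "y": 0, "z": 0, "gripper": 0},
  {"ax": 0, "ay": 0, "az": 0, "x": 0, "y": 0, "z": 0, "gripper": 0},
])

```text
time: 11.32
tcp_pos: [0.5182, -0.0208, 0.0688]
tool_rot: [0.691, 0.723, 0.001, 0.001]
ft_force: [6.8, 6.3, 1.7]
gripper_width: 0.0101
grasp_force: 30.0
```

```bash
python3 m.py w4; python3 - <<'E'
import cv2
cv2.imwrite("pics/w4c.png",cv2.resize(cv2.imread("pics/w4.png")[40:190,270:450],None,fx=4,fy=4,interpolation=cv2.INTER_CUBIC))
E
```

```text
0.035 [397 148  26  41 723] [0.5681 0.015  0.035 ] [0.5844 0.0387 0.0492] [0.5744 0.0255 0.0372]
0.035 [419 192  16  21 264] [ 5.843e-01 -3.000e-04  3.520e-02] [0.5899 0.0107 0.0491] [0.5856 0.0058 0.0463]
0.035 [439 194  62  58 865] [ 0.6017 -0.0314  0.035 ] [0.6296 0.0111 0.05  ] [ 0.6034 -0.0015  0.0429]
0.035 [310 207  16  11 105] [ 0.513 -0.006  0.035] [ 0.5228 -0.0029  0.0498] [ 0.518  -0.0034  0.0429]
0.07 [289 223  58  29 836] [ 0.5021 -0.0158  0.07  ] [ 0.5329 -0.0013  0.084 ] [ 0.5178 -0.0042  0.0785]
0.07 [308 279  20  11 191] [ 0.5137 -0.0384  0.0771] [ 0.5239 -0.0289  0.0839] [ 0.5188 -0.0339  0.0794]
[ 0.51838807 -0.02087264  0.06876085] [7.09688555 5.76656808 2.0083672 ] [[-0.046  0.999  0.004]
 [ 0.999  0.046  0.   ]
 [ 0.     0.004 -1.   ]]
```

View pics/w4c.png

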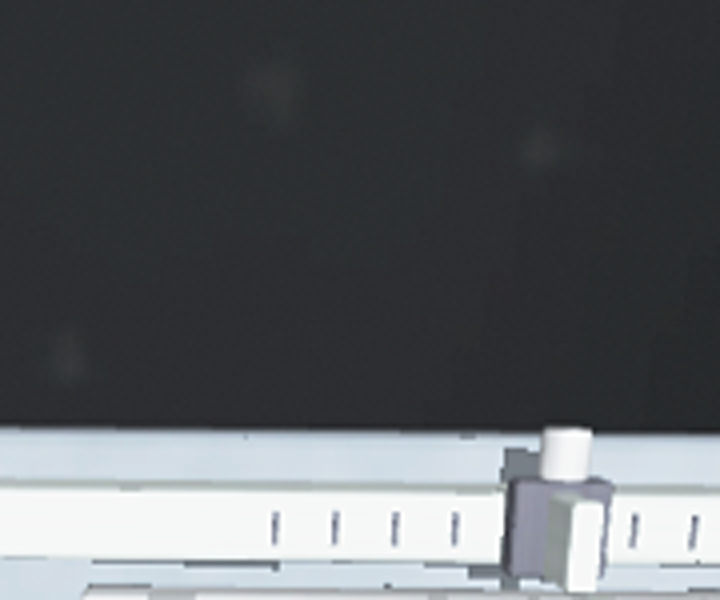

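```bash
cat > f.py <<'E'
from h import *
a=.042;ux=np.array([np.cos(a),np.sin(a)])
for n in("wrist","scene"):
    q=cloud(snapshot(n))
    for nm,y0,y1 in(("index",.0135,.04),("pointer",-.003,.0125)):
        m=(q[...,2]>.044)&(q[...,2]<.051)&(q[...,0]>.54)&(q[...,0]<.598)&(q[...,1]<y1)&(q[...,1]>y0)
        t=q[m][:,:2]@ux
        if len(t): print(n,nm,m.sum(),t.min().round(4),t.max().round(4),np.median(t).round(4),q[m][:,1].min().round(4),q[m][:,1].max().round(4))
E
python3 f.py
```

```text
wrist index 220 0.5741 0.5796 0.5763 0.015 0.0292
wrist pointer 163 0.5844 0.5897 0.5865 -0.0 0.0106
scene pointer 1 0.5858 0.5858 0.5858 -0.0018 -0.0018
```

>>> play_rows([
  {"ax": 0, "ay": 0, "az": 0, "x": 0, "y": -0.005, "z": 0, "gripper": 0},
  {"ax": 0, "ay": 0, "az": 0, "x": 0, "y": -0.005, "z": 0, "gripper": 0},
  {"ax": 0, "ay": 0, "az": 0, "x": 0, "y": 0, "z": 0, "gripper": 0},
  {"ax": 0, "ay": 0, "az": 0, "x": 0, "y": 0, "z": 0, "gripper": 0},
])

```text
time: 11.8
tcp_pos: [0.5084, -0.0213, 0.0688]
tool_rot: [0.691, 0.723, 0.001, 0.001]
ft_force: [7.1, 7.0, 1.1]
gripper_width: 0.0098
grasp_force: 30.0
```

```bash
sed -i 's/"wrist","scene"/"wrist",/' f.py; python3 f.py; python3 - <<'E'
from h import *
s=snapshot("scene");q=cloud(s)
m=(q[...,2]>.145)&(q[...,2]<.168)&(q[...,1]<-.15)&(abs(q[...,0]-.62)<.06)&(q[...,1]>-.25)
print(m.sum(),(q[m].min(0)+q[m].max(0))/2)
a=arm.state();print(a["ft_force"],a["grasp_force"],a["tcp_pos"])
cv2.imwrite("pics/c5.png",cv2.resize(s["color"][170:370,210:450,::-1],None,fx=3,fy=3))
E
```

```text
wrist index 230 0.5738 0.5795 0.576 0.0147 0.029
wrist pointer 310 0.5744 0.5978 0.5793 -0.003 0.0103
71 [ 0.62272861 -0.19940826  0.15650127]
[8.82588566 8.4807509  2.07169357] 29.99165564775467 [ 0.50857683 -0.02122785  0.06874044]
```

View pics/c5.png

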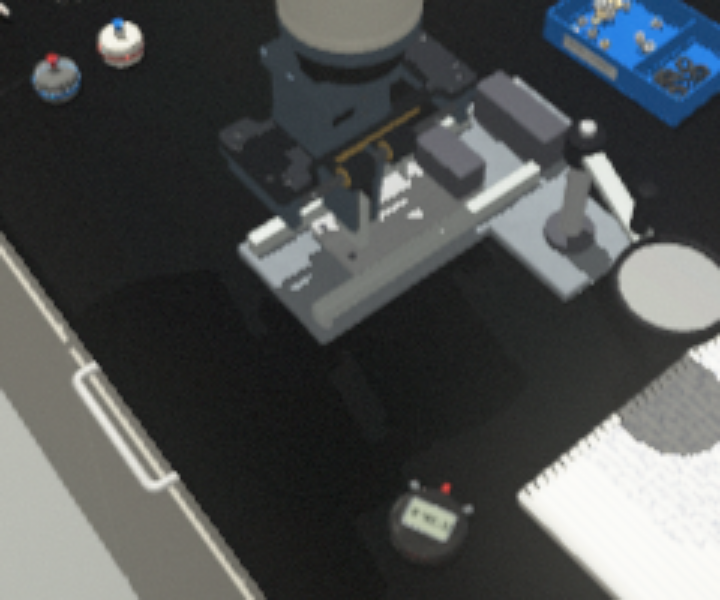

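The scene view shows the tab gripped, the lens out to the right (about 665,290) and the stopwatch and cassettes where they were. The fins agree to about 0.6 mm.

>>> play_rows([
  {"ax": 0, "ay": 0, "az": 0, "x": 0, "y": 0, "z": 0, "gripper": 0},
  {"ax": 0, "ay": 0, "az": 0, "x": 0, "y": 0, "z": 0, "gripper": 0},
  {"ax": 0, "ay": 0, "az": 0, "x": 0, "y": 0, "z": 0, "gripper": 0},
  {"ax": 0, "ay": 0, "az": 0, "x": 0, "y": 0, "z": 0, "gripper": 0},
])

```text
time: 12.23
tcp_pos: [0.5086, -0.0212, 0.0688]
tool_rot: [0.691, 0.723, 0.002, 0.001]
ft_force: [7.3, 8.1, 2.1]
gripper_width: 0.0098
grasp_force: 30.0
```

```bash
python3 -c "
from rig import ticket
print(ticket.job_done())"
```

```text
the job is handed in; nothing more can be done
None
```

I swung the magnifier round to its far stop and pulled the slide out until its fin was about 0.6 mm from the index fin, then handed the job in with the slide still gripped (30 N) and the cassettes and stopwatch untouched; no verdict came back.

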